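# Switch the drying cabinet over under its push-latch hood

### The job

Press down the free edge of the grey push-latch hood on the drying-cabinet console and let go so that it pops open, press down the raised half of the white rocker switch underneath until it rocks over, then press the hood down until it latches shut again. It is all done by pressing with the fingertips: do not pick up or shift the jar, jar lid, cup, pot, brush or eraser that stand around.

Things in the scene. Friction and masses are not known exactly. Their poses are not given: they have to be found in the camera images.
- console: Low grey control box fixed to the table: 190 (its x) by 260 (its y) mm, top face 45 mm above the table. Origin: centre of its underside; -x is its front (facing the robot at yaw 0), z up. The push-latch hood is on its left (+y) part; on its right a fixed round black dial, not used (42 mm across, 18 high, centre at x +30, y -85 mm).
- hood (a joint): Hood angle, rad: 0 latched shut, 1.05 popped open (stop), negative pressed in. Spring-loaded push-push latch, 3 to 6 N at the free edge. To open: press the free edge 8 to 10 mm below flush (-0.09, stop -0.11) and let go; it swings up in 1 s. To shut: press down past 0 to about -0.07 (6 to 7 mm below flush, stop) and let go; it returns to 0. Pressed too little it stays as it was, shut or open.
- hood_hinge (a point): Middle of the hood's hinge line, at its far side, 55 mm above the table (console x +55, y +40 mm). Turns with the hood: y is the hinge line, -x points along the hood to its free edge, z towards its top face. The free edge swings up and away from the robot.
- hood_press (a point): Press pad, dark, on the hood's flat top near its free edge: 68 mm from the hinge and 30 mm above it in the hood's frame (free edge 22 mm further out); 85 mm above the table when shut. z: outward normal, turns with the hood. The hood is a grey plastic box-shaped cover, open underneath, 90 mm hinge to free edge, 80 mm wide, 30 mm high, walls 4 mm.
- rocker (a joint): Rocker switch angle, rad: starts near -0.25 (right, -y, half raised); +0.25 = rocked over fully, left half raised. Stiff friction (about 1.3 N at its end), stays where put. White bar under the hood, 22 (console x) by 50 (console y) by 8 mm, pivot at its middle at console x -13, y +40, 60 mm above the table, on a black plinth 55 mm high.
- rocker_right (a point): Point on the top face of the rocker's right (-y) half, on its centre line, 20 mm from the pivot and 5 mm from the end; about 71 mm above the table at the start, about 61 mm when rocked over.
- rocker_left (a point): The same point on the left (+y) half of the rocker: about 61 mm above the table at the start and 71 mm when rocked over.
- jar: Loose closed paint jar, 64 mm across, 75 mm high, standing on the table beside the console. Origin: centre of its underside. Bystander.
- jar_lid: Loose brass-coloured jar lid, 60 mm across, 11 mm high, lying on the table near the console. Origin: centre of its underside. Bystander.
- pot: Loose small paint pot, 28 mm across, 32 mm high, standing on the console's top face just left (+y) of the hood. Origin: centre of its underside. Bystander.
- paintbrush: Loose flat paint brush, 190 mm long, 42 mm wide, 20 mm high, lying on the table crosswise in front of the console. Origin: middle of its length, on its underside; x along the brush towards the bristles. Bystander.
- water_cup: Loose white ceramic cup, 68 mm across, 80 mm high, standing on the table. Origin: centre of its underside. Bystander.
- eraser: Loose dark block eraser, 45 by 22 by 14 mm, lying on the table. Origin: centre of its underside. Bystander.

How it is judged:
By the outcome, as a careful person would: the job done as asked, in the order asked, and still so for the second after the job is handed in, with the robot touching nothing.
It also fails if it takes over 48 s, if anything falls off the work surface, if the arm or the gripper's body presses on something with over 40 N, if the wrist force passes 120 N, or if a joint passes its speed limit or range.

### The arm

A 6-joint arm with a two-finger parallel gripper is mounted at the origin on the work surface. World frame = base frame: x ahead of the robot, y to its left, z up, the work surface at z = 0. Lengths are in mm, angles in rad, forces in N, time in s.
With the tool pointing down it reaches from about 225 to 725 mm from the base axis. Payload 3.1 kg.
Tool frame: the origin (TCP) lies on the centre line of the jaws, within the pads' length; the fingertips stand 17 mm ahead of it and the grasp point (between the pads) lies 2 mm behind it; z points along the fingers, y is the line along which they close (so a half turn about z gives the same grasp; the last joint's range is limited). The gripper opens to 85 mm and grips with 20 to 120 N. Pads are 22 mm wide; open, the fingers measure 114 mm over their backs; the gripper's body (76 mm by 85 mm) begins 54 mm behind the grasp point. The pads swing forward as they close: fully open they stand 13 mm farther back than shut.
Start: joints at [-1.416, 0.048, 0.099, 1.622, 0, 1.443], TCP at [146.484, -504.143, 248.312] pointing down, gripper open.
Joint ranges: [-2.91, 2.91], [-0.99, 1.94], [-1.21, 1.42], [-2.12, 2.29], [-1.49, 1.47], [-3.14, 3.14]. Speed limits (rad/s): [2.79, 2.79, 3.14, 3.14, 3.14, 3.14].

### API

Orientations are given as a unit quaternion [x, y, z, w].
In Python, from rig import robot, vision, spot_in gives the robot as it stands.
- The arm moves only by the tool jog_arm, never from a script. Its argument "series" is a list of rows, each a list of 3 entries, a list of its own where there are three numbers: the closure, from 0 (fully open) to 1 (shut), then the shift along the tool's x, y, z in m, then the turn about the tool's z in rad. In form: [[claw, [dx, dy, dz], turn], ...]. A call has 1 to 12 rows; each row is the pose to reach, as a shift and turn from the pose commanded when the call began, along the tool's axes at that moment; what a row does not reach only later rows make up. A row lasts 1/12 s, in which the tool goes at most 41.7 mm and 7.16 degrees, less where a joint would pass 70% of its speed; a pose out of reach is approached as far as the arm can. A call with a gripper value outside its range is refused whole. The fingers move at their own pace and stop on an object; "squeeze" is the grip in N (left out, the last holds). Time passes only in rows, so rows that repeat a pose let the fingers close. It gives the time, the measured TCP pose, the force, the opening and the grip force at its end, in the units of the state.
- robot.observe(): the state, without advancing time (a new reading comes with each control period).
- vision.capture(name): name is "scene" or "side" or "wrist"; returns the picture (384x512x3 uint8, red, green, blue); there is no depth.
- vision.camera_params(name): a dict with "fx", "fy", "cx", "cy" (pixels), "k1" (the pictures are not rectified: a ray, as slopes to the right and down, at radius r is drawn at 1 + k1 r^2 times it, then the intrinsics apply), "world_to_cam" (4x4, takes a point from world to camera coordinates). Camera axes: x right, y down, z forward; pixel columns grow to the right and rows downward; lengths in mm; the calibration is good to about 2 mm. A picture is of the moment at which its call begins: read the wrist's pose just before it. camera_params takes no time and is no camera call; for the wrist camera it gives the pose at the moment of the call.
- robot.close_job(): hands the job in; it is judged then, once.
Trained networks look in the newest picture that a camera, given by its name, has taken for a name from the list of things; names that differ only in an ending like _2 or _b are one class to them, and where a whole thing is asked for, a point or a joint stands for the part that bears it (a point fixed in the world has none). Each returns a list of dicts, best first, with "p" (0 to 1); they miss things now and then, are a little off and sometimes report something else, mostly with a low value. They report only what shows in the picture. A call takes as long as a camera call.
- spot_in(camera, name): "extent" ([centre column, centre row, width, height] in pixels, round what is visible of it).
The state is a dict: "time": time; "joints": joint angles; "dq": joint speeds; "effort": joint torques, N m; "tool_pos": TCP position; "tcp_rot": TCP orientation; "force": force on the tool from outside, world axes, zero at the start; "ft_torque": the same for the moment, N m; "finger_gap": finger opening in mm; "finger_force": force on a finger pad.
Only numpy, scipy, OpenCV 4.12 (cv2) and the standard library are available. Lean on these libraries where they do the work, as an engineer would, in place of code of your own. Each camera call takes 0.05 s, during which the arm holds its last target. There are 200 camera calls.

## Working session

There is one attempt and no reset: what is moved stays moved. The work goes in short steps, Python scripts to look and compute and a tool call to move; the robot and the scene stay as the last step left them, time stands still between calls to the robot, and variables do not carry over. Pictures are saved under pics/ and viewed, at most 10 in all, crops included, and the job is handed in when it is done.

Besides the shell and the picture viewer there is one more tool, called as name([rows], argument=value, ...), one row to a line, values as JSON. jog_arm: Moves the arm, as the interface text tells. Its arguments: {"type":"object","properties":{"series":{"type":"array"},"squeeze":{"type":"number"}},"required":["series"]}

```bash
mkdir -p pics; cat > h.py <<'E'
import numpy as np,cv2
from rig import robot,vision,spot_in
def ray(cam,uv,M=None):
    c=vision.camera_params(cam);W=np.array(c["world_to_cam"])
    d=np.array([(uv[0]-c["cx"])/c["fx"],(uv[1]-c["cy"])/c["fy"]]);s=d.copy()
    for _ in range(20): s=d/(1+c["k1"]*(s@s))
    R,t=W[:3,:3],W[:3,3]
    return -R.T@t, R.T@np.array([s[0],s[1],1])
def at(cam,uv,z):
    o,d=ray(cam,uv);return o+d*(z-o[2])/d[2]
def proj(cam,p):
    c=vision.camera_params(cam);W=np.array(c["world_to_cam"])
    q=W[:3,:3]@np.array(p)+W[:3,3];s=q[:2]/q[2];s=s*(1+c["k1"]*(s@s))
    return [c["fx"]*s[0]+c["cx"],c["fy"]*s[1]+c["cy"]]
def shot(cam,f=None):
    im=vision.capture(cam)
    if f: cv2.imwrite("pics/"+f,im[:,:,::-1])
    return im
E
python3 - <<'E'
from h import *
a=shot("scene");b=shot("side")
cv2.imwrite("pics/a.png",cv2.resize(np.vstack([a,b])[:,:,::-1],(512,768))[:, :]) 
cv2.imwrite("pics/scene0.png",cv2.resize(a[:,:,::-1],(768,576)));cv2.imwrite("pics/side0.png",cv2.resize(b[:,:,::-1],(768,576)))
for c in("scene","side"):
  for n in("console","hood","hood_press","jar","pot","jar_lid","paintbrush","water_cup","eraser"):
    r=spot_in(c,n)[:2];print(c,n,[(np.round(x["extent"]).tolist(),round(x["p"],2)) for x in r], np.round(at(c,r[0]["extent"][:2],85 if n=="hood_press" else 40)) if r else'')
o=robot.observe();print(o)
E
```

```text
scene console [([229.0, 171.0, 22.0, 13.0], 0.73), ([256.0, 238.0, 149.0, 105.0], 0.68)] [516. -59.  40.]
scene hood [([278.0, 224.0, 51.0, 52.0], 0.89)] [582. 123.  40.]
scene hood_press [([275.0, 224.0, 48.0, 49.0], 0.87)] [617. 138.  85.]
scene jar [([156.0, 202.0, 39.0, 40.0], 0.74)] [ 683. -123.   40.]
scene pot [([318.0, 214.0, 15.0, 23.0], 0.53)] [511. 176.  40.]
scene jar_lid [([336.0, 204.0, 24.0, 20.0], 0.75)] [464. 191.  40.]
scene paintbrush [([270.0, 188.0, 78.0, 14.0], 0.85)] [505.  52.  40.]
scene water_cup [([373.0, 232.0, 44.0, 48.0], 0.63)] [490. 287.  40.]
scene eraser [([227.0, 170.0, 15.0, 11.0], 0.53)] [516. -64.  40.]
side console [([287.0, 189.0, 94.0, 88.0], 0.94)] [613.  66.  40.]
side hood [([286.0, 166.0, 42.0, 32.0], 0.73)] [613. 154.  40.]
side hood_press [([285.0, 166.0, 40.0, 36.0], 0.95)] [607. 113.  85.]
side jar [([318.0, 249.0, 26.0, 38.0], 0.81)] [ 679. -133.   40.]
side pot [([258.0, 158.0, 8.0, 11.0], 0.69), ([285.0, 167.0, 42.0, 28.0], 0.25)] [533. 192.  40.]
side jar_lid [([222.0, 171.0, 18.0, 18.0], 0.57)] [427. 143.  40.]
side paintbrush [([
[... 204 characters left out ...]
joints': array([-1.41581080e+00,  4.79869617e-02,  9.92081469e-02,  1.62201501e+00,
        1.24023434e-05,  1.44301334e+00]), 'dq': array([ 3.88371418e-05, -6.31759509e-04, -4.61186001e-05, -7.42244660e-05,
        2.92914733e-04,  1.19506308e-03]), 'effort': array([-3.95347033e-04, -3.38660967e+01,  3.20164239e+01,  1.24963175e-03,
       -1.58757161e-04,  1.35691202e-06]), 'tool_pos': array([ 146.48147819, -504.14026691,  248.32243756]), 'tcp_rot': array([9.90021883e-01, 1.40913698e-01, 6.21763858e-06, 1.16844030e-06]), 'force': array([-0.33307091, -0.88148685, -0.64332793]), 'ft_torque': array([ 0.01261032,  0.01461582, -0.05383999]), 'finger_force': 0.0, 'finger_gap': 85.16839553908335}
```

View pics/scene0.png

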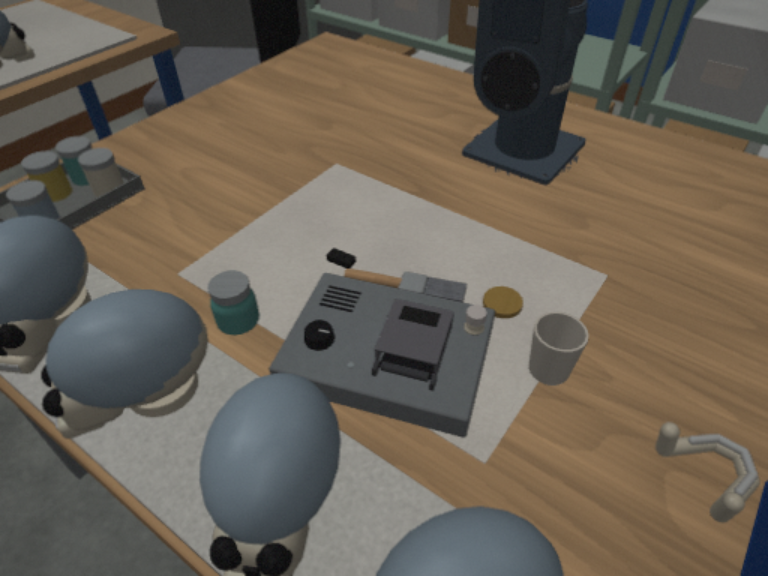

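View pics/side0.png

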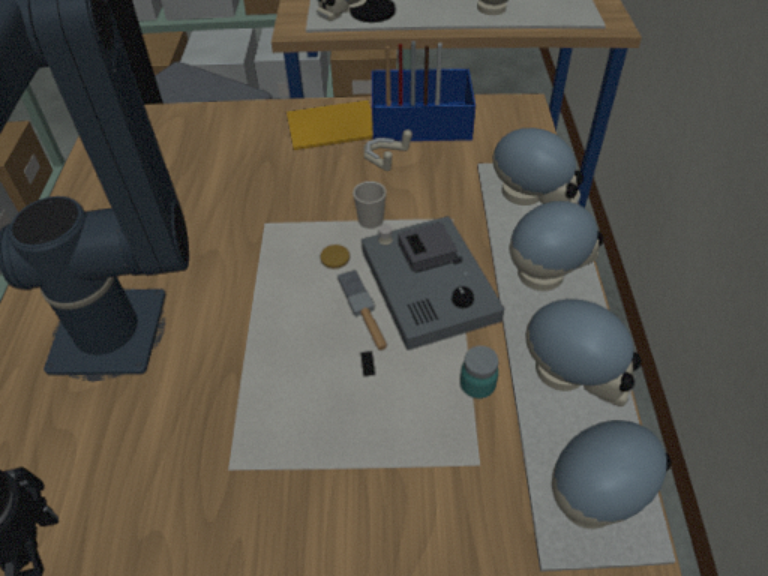

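The scene view shows the hood's dark pad at about (419,316) and the dial at (320,329); the side view shows the pad at (416,244) and the dial at (462,296), with all console top corners visible. I'll fit the console pose to these.

```bash
python3 - <<'E'
from h import *
from scipy.optimize import least_squares
F=[("scene",(-95,-130,45),(328,276)),("scene",(95,-130,45),(276,368)),("scene",(95,130,45),(466,424)),("scene",(30,-85,63),(320,329)),("scene",(-13,40,85),(419,316)),
("side",(-95,130,45),(363,238)),("side",(95,130,45),(447,219)),("side",(95,-130,45),(500,308)),("side",(-95,-130,45),(408,335)),("side",(30,-85,63),(462,296)),("side",(-13,40,85),(416,244))]
def w(v,p):
    c,s=np.cos(v[2]),np.sin(v[2]);return [v[0]+c*p[0]-s*p[1],v[1]+s*p[0]+c*p[1],p[2]]
f=lambda v:np.concatenate([np.array(proj(c,w(v,p)))*1.5-u for c,p,u in F])
r=least_squares(f,[600,60,0],loss="soft_l1");print(r.x);print(np.round(f(r.x).reshape(-1,2),1))
v=r.x;np.save("v.npy",v)
for n,p in dict(pad=(-13,40,85),edge=(-35,40,85),rr=(-13,20,71)).items():print(n,np.round(w(v,p),1))
E
```

```text
[6.10868772e+02 9.51084376e+01 3.07158448e-01]
[[-3.1 -5.7]
 [-9.3 -0.8]
 [ 1.5 -0.4]
 [-1.6  0.5]
 [ 1.   1.2]
 [-2.3 -1.9]
 [ 2.8 -5. ]
 [ 4.   0.3]
 [-3.6  1.7]
 [-0.3 -3. ]
 [-0.4 -1.1]]
pad [586.4 129.3  85. ]
edge [565.4 122.7  85. ]
rr [592.4 110.2  71. ]
```

jog_arm([
  [1,[0.03,-0.025,0],-0.12],
  [1,[0.06,-0.05,0],-0.24],
  [1,[0.09,-0.075,0],-0.36],
  [1,[0.12,-0.1,0],-0.48],
  [1,[0.15,-0.125,0],-0.6],
  [1,[0.18,-0.15,0],-0.72],
  [1,[0.21,-0.175,0],-0.84],
  [1,[0.24,-0.2,0],-0.96],
  [1,[0.27,-0.225,0],-1.08],
  [1,[0.3,-0.25,0],-1.2],
  [1,[0.33,-0.275,0],-1.32],
  [1,[0.36,-0.3,0],-1.44],
])

```text
time: 2.0
tool_pos: [409.3, -113.8, 248.7]
tcp_rot: [0.649, 0.761, 0.0, 0.001]
force: [0.3, -0.4, 0.0]
finger_gap: -0.1
finger_force: 0.0
```

jog_arm([
  [1,[0.028,0.024,0],-0.05],
  [1,[0.056,0.048,0],-0.1],
  [1,[0.084,0.072,0],-0.15],
  [1,[0.112,0.096,0],-0.15],
  [1,[0.14,0.12,0.005],-0.15],
  [1,[0.168,0.144,0.01],-0.15],
  [1,[0.195,0.168,0.015],-0.15],
  [1,[0.208,0.181,0.018],-0.15],
  [1,[0.208,0.181,0.018],-0.15],
  [1,[0.208,0.181,0.018],-0.15],
])

```text
time: 2.83
tool_pos: [555.7, 118.1, 229.5]
tcp_rot: [0.592, 0.806, -0.001, -0.001]
force: [-0.6, -0.4, -0.3]
finger_gap: 0.2
finger_force: 0.0
```

```bash
python3 - <<'E'
from h import *
o=robot.observe();print(o["tool_pos"],o["tcp_rot"],o["time"])
im=shot("wrist","w1.png")
v=np.load("v.npy");c,s=np.cos(v[2]),np.sin(v[2])
for n,p in dict(pad=(-13,40,85),FL=(-35,80,85),FR=(-35,0,85),BL=(55,80,85),BR=(55,0,85),CFL=(-95,130,45),dial=(30,-85,63)).items():print(n,np.round(proj("wrist",[v[0]+c*p[0]-s*p[1],v[1]+s*p[0]+c*p[1],p[2]])))
print(spot_in("wrist","hood_press")[:1])
E
```

```text
[555.72917422 118.14009829 229.46795948] [ 5.91927577e-01  8.05990582e-01 -7.87547181e-04 -5.51311631e-04] 2.8333
pad [294. 180.]
FL [268. 130.]
FR [267. 225.]
BL [382. 130.]
BR [372. 225.]
CFL [196.  66.]
dial [331. 296.]
[{'extent': [319.4, 177.9, 110.7, 99.1], 'p': 0.76}]
```

View pics/w1.png

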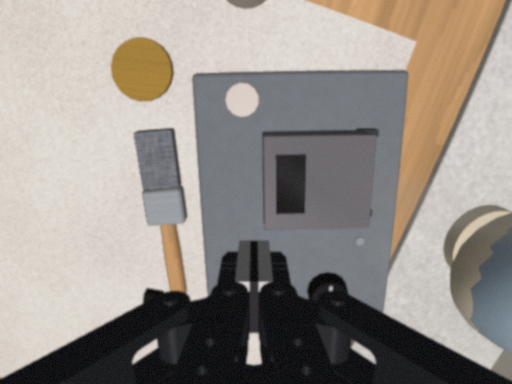

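The wrist view shows the hood pad at (291,184) versus the predicted (294,180), so the pose is good to about 3 mm. I'll shift slightly and press.

jog_arm([
  [1,[-0.001,0.0225,0.03],0],
  [1,[-0.001,0.0225,0.06],0],
  [1,[-0.001,0.0225,0.09],0],
  [1,[-0.001,0.0225,0.115],0],
  [1,[-0.001,0.0225,0.124],0],
  [1,[-0.001,0.0225,0.128],0],
  [1,[-0.001,0.0225,0.131],0],
  [1,[-0.001,0.0225,0.134],0],
  [1,[-0.001,0.0225,0.135],0],
  [1,[-0.001,0.0225,0.135],0],
  [1,[-0.001,0.0225,0.135],0],
])

```text
time: 3.85
tool_pos: [578.8, 122.6, 99.2]
tcp_rot: [0.593, 0.805, 0.001, 0.002]
force: [-4.4, -1.9, 6.0]
finger_gap: -0.2
finger_force: 2.8
```

jog_arm([
  [1,[0,0,0],0],
  [1,[0,0,0.001],0],
  [1,[0,0,0.002],0],
  [1,[0,0,0.003],0],
  [1,[0,0,0.003],0],
  [1,[0,0,0.003],0],
])

```text
time: 4.35
tool_pos: [578.6, 122.5, 96.3]
tcp_rot: [0.593, 0.805, 0.001, 0.002]
force: [-4.3, -1.4, 4.8]
finger_gap: -0.2
finger_force: 3.0
```

jog_arm([
  [1,[0,0,0.001],0],
  [1,[0,0,0.002],0],
  [1,[0,0,0.0025],0],
  [1,[0,0,0.0025],0],
  [1,[0,0,0.0025],0],
])

```text
time: 4.77
tool_pos: [578.5, 122.5, 94.6]
tcp_rot: [0.593, 0.805, 0.001, 0.002]
force: [-6.8, -1.8, 8.4]
finger_gap: -0.2
finger_force: 4.6
```

jog_arm([
  [1,[0,0,0.001],0],
  [1,[0,0,0.001],0],
  [1,[0,0,-0.03],0],
  [1,[0,-0.01,-0.07],0],
  [1,[0,-0.03,-0.11],0],
  [1,[0,-0.05,-0.14],0],
  [1,[0,-0.065,-0.145],0],
  [1,[0,-0.065,-0.145],0],
  [1,[0,-0.065,-0.145],0],
  [0.5,[0,-0.065,-0.145],0],
  [0.5,[0,-0.065,-0.145],0],
  [0.5,[0,-0.065,-0.145],0],
])

```text
time: 5.77
tool_pos: [515.6, 103.9, 233.2]
tcp_rot: [0.593, 0.805, -0.001, -0.001]
force: [-0.6, -0.4, 0.1]
finger_gap: 35.8
finger_force: 0.0
```

```bash
python3 - <<'E'
from h import *
o=robot.observe();print(o["tool_pos"],o["tcp_rot"],o["time"],o["finger_gap"])
w=shot("wrist");s=shot("side")
cv2.imwrite("pics/w2.png",np.hstack([w,cv2.resize(s[110:270,180:393],(512,384))])[:,:,::-1][:, :][::1][:,::1])
im=cv2.imread("pics/w2.png");cv2.imwrite("pics/w2.png",cv2.resize(im,(800,300)))
for c in("wrist","side"):
  for n in("hood","rocker","rocker_right","rocker_left"):print(c,n,[(np.round(x["extent"]),round(x["p"],2)) for x in spot_in(c,n)[:1]])
v=np.load("v.npy");v[0]-=2;v[1]-=3.8;np.save("v2.npy",v);c,s=np.cos(v[2]),np.sin(v[2])
for n,p in dict(rr=(-13,20,71),rl=(-13,60,61)).items():q=[v[0]+c*p[0]-s*p[1],v[1]+s*p[0]+c*p[1],p[2]];print(n,np.round(q),np.round(proj("wrist",q)))
E
```

```text
[515.56970101 103.85951153 233.17261625] [ 5.92682293e-01  8.05435361e-01 -7.79844700e-04 -9.84737848e-04] 5.7667 35.828969210425136
wrist hood [(array([416., 195.,  62., 124.]), 0.74)]
wrist rocker [(array([334., 174.,  27.,  57.]), 0.9)]
wrist rocker_right [(array([337., 174.,  26.,  55.]), 0.94)]
wrist rocker_left []
side hood [(array([297., 154.,  30.,  33.]), 0.92)]
side rocker [(array([242., 209.,  30.,  52.]), 0.17)]
side rocker_right [(array([222., 172.,  19.,  15.]), 0.3)]
side rocker_left [(array([288., 185.,  94.,  98.]), 0.23)]
rr [590. 106.  71.] [335. 198.]
rl [578. 145.  61.] [335. 151.]
```

View pics/w2.png

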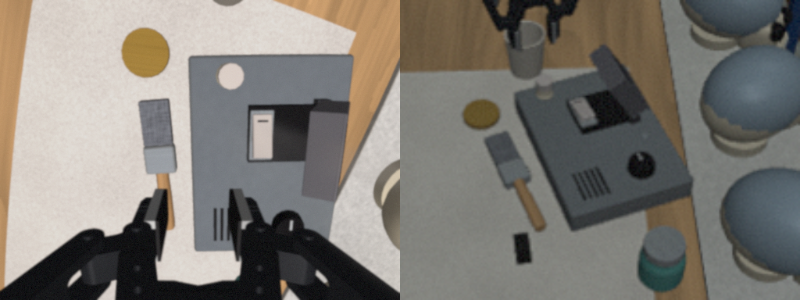

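The hood popped open (wrist view, swung right). The white rocker centre is at (334,174), as predicted, with the right half toward the bottom. I'll press it with the +y finger, keeping the body clear of the hood.

jog_arm([
  [0.5,[-0.01,0.022,0],0],
  [0.5,[-0.02,0.043,0.01],0],
  [0.5,[-0.02,0.044,0.04],0],
  [0.5,[-0.02,0.044,0.075],0],
  [0.5,[-0.02,0.044,0.11],0],
  [0.5,[-0.02,0.044,0.13],0],
  [0.5,[-0.02,0.044,0.138],0],
  [0.5,[-0.02,0.044,0.138],0],
  [0.5,[-0.02,0.044,0.138],0],
])

```text
time: 7.02
tool_pos: [561.3, 97.3, 96.3]
tcp_rot: [0.593, 0.805, -0.002, -0.002]
force: [-7.4, -2.2, -0.7]
finger_gap: 42.6
finger_force: 0.0
```

```bash
python3 - <<'E'
from h import *
w=shot("wrist");s=shot("side")
cv2.imwrite("pics/w3.png",cv2.resize(np.hstack([w,cv2.resize(s[110:230,220:380],(512,384))])[:,:,::-1],(800,300)))
E
```

```text
(no output)
```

View pics/w3.png

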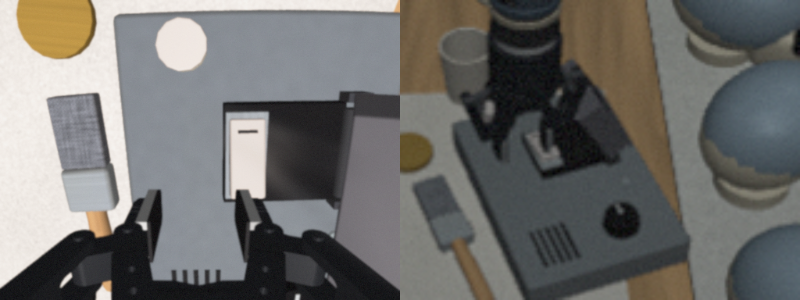

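The finger is above the rocker's right half, but about 7 N of sideways force shows the knuckle is grazing the open hood. I'll back off 8 mm and then press.

jog_arm([
  [0.5,[0,-0.008,-0.002],0],
  [0.5,[0,-0.008,-0.002],0],
  [0.5,[0,-0.008,0],0],
  [0.5,[0,-0.008,0.003],0],
  [0.5,[0,-0.008,0.006],0],
  [0.5,[0,-0.008,0.008],0],
  [0.5,[0,-0.008,0.008],0],
])

```text
time: 7.7
tool_pos: [555.6, 95.4, 88.0]
tcp_rot: [0.593, 0.805, -0.0, -0.0]
force: [-0.8, 0.3, -0.4]
finger_gap: 42.8
finger_force: 0.0
```

jog_arm([
  [0.5,[0,0,0.002],0],
  [0.5,[0,0,0.004],0],
  [0.5,[0,0,0.006],0],
  [0.5,[0,0,0.008],0],
  [0.5,[0,0,0.008],0],
])

```text
time: 8.12
tool_pos: [556.3, 95.2, 80.7]
tcp_rot: [0.593, 0.805, 0.0, 0.0]
force: [-0.4, -0.8, 1.1]
finger_gap: 43.4
finger_force: 0.4
```

jog_arm([
  [0.5,[0,0,0.002],0],
  [0.5,[0,0,0.004],0],
  [0.5,[0,0,0.006],0],
  [0.5,[0,0,0.008],0],
  [0.5,[0,0,0.008],0],
  [0.5,[0,0,0.008],0],
])

```text
time: 8.62
tool_pos: [556.6, 94.6, 76.5]
tcp_rot: [0.593, 0.805, 0.0, 0.002]
force: [-6.7, -4.6, 14.9]
finger_gap: 42.9
finger_force: 7.0
```

jog_arm([
  [0.5,[0,0,-0.03],0],
  [0.5,[0,0,-0.065],0],
  [0.5,[0,-0.02,-0.1],0],
  [0.5,[0,-0.035,-0.135],0],
  [1,[0,-0.035,-0.155],0],
  [1,[0,-0.035,-0.155],0],
  [1,[0,-0.035,-0.155],0],
])

```text
time: 9.2
tool_pos: [523.2, 85.5, 229.2]
tcp_rot: [0.593, 0.806, 0.001, 0.001]
force: [-0.8, 0.1, -0.9]
finger_gap: 6.7
finger_force: 0.0
```

```bash
python3 - <<'E'
from h import *
w=shot("wrist");s=shot("side");e=shot("scene")
f=lambda i,r:cv2.resize(i[r[1]:r[1]+90,r[0]:r[0]+120],(400,300),interpolation=cv2.INTER_CUBIC)
cv2.imwrite("pics/w4.png",np.vstack([np.hstack([f(w,(275,120)),f(s,(240,120))]),np.hstack([f(e,(230,180)),cv2.resize(w,(400,300))])])[:,:,::-1])
print(robot.observe()["tool_pos"],robot.observe()["force"])
print(spot_in("wrist","rocker")[:1],spot_in("wrist","rocker_right")[:1],spot_in("wrist","rocker_left")[:1])
E
```

```text
[521.59208815  85.23777723 225.4229602 ] [-0.89686845 -0.51967704 -0.53551355]
[{'extent': [334.0, 153.3, 30.7, 63.8], 'p': 0.96}] [{'extent': [338.2, 150.9, 31.4, 55.9], 'p': 0.83}] [{'extent': [335.8, 152.9, 32.1, 56.4], 'p': 0.88}]
```

View pics/w4.png

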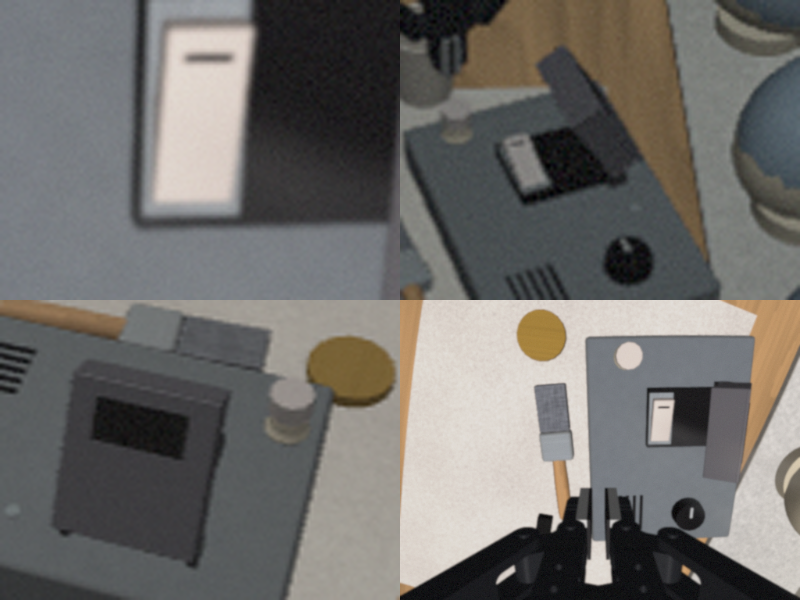

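The rocker's left end now looks wider, i.e. nearer to the camera, so it appears to have rocked over. I'll check the angle numerically by fitting its corners.

```bash
python3 - <<'E'
from h import *
from scipy.optimize import least_squares
c4=np.array([(163,20),(256,22),(240,205),(152,205)])/3.3333+[275,120]
v=np.load("v2.npy");c,s=np.cos(v[2]),np.sin(v[2])
def P(a,dx,dy,yaw=0,h=5.5):
    out=[]
    for x,y in((-11,25),(11,25),(11,-25),(-11,-25)):
        X,Y,Z=x,y*np.cos(a)-h*np.sin(a),y*np.sin(a)+h*np.cos(a)
        X,Y=X-13+dx,Y+40+dy
        out.append(proj("wrist",[v[0]+c*X-s*Y,v[1]+s*X+c*Y,60+Z]))
    return np.array(out)
for a in(-.25,0,.1,.25):
    r=least_squares(lambda p:(P(a,*p)-c4).ravel(),[0,0]);print(a,r.x,r.cost,np.round((P(a,*r.x)-c4),1).tolist())
E
```

```text
-0.25 [-3.12117148 -0.44807735] 17.619250112384446 [[-0.9, -1.8], [-2.8, -2.4], [1.6, 2.2], [2.2, 2.3]]
0 [-3.1684741   0.40485394] 6.557265904950893 [[0.5, -1.3], [-0.9, -1.9], [-0.3, 1.7], [0.7, 1.8]]
0.1 [-3.20211004  0.78838148] 3.111125768809408 [[1.0, -0.7], [-0.1, -1.2], [-1.1, 1.0], [0.2, 1.1]]
0.25 [-3.26357136  1.42997888] 5.583905466655431 [[1.7, 0.9], [0.9, 0.3], [-2.2, -0.7], [-0.7, -0.7]]
```

```bash
python3 - <<'E'
from h import *
from scipy.optimize import least_squares
w=shot("wrist").astype(np.float32)
m=cv2.resize(w[120:190,300:370],None,fx=8,fy=8,interpolation=cv2.INTER_CUBIC)
k=((m[:,:,0]>140)&(m[:,:,0]-m[:,:,2]>8)).astype(np.uint8)
k=cv2.morphologyEx(k,cv2.MORPH_CLOSE,np.ones((35,35)))
ct=max(cv2.findContours(k,0,1)[0],key=cv2.contourArea)
ap=cv2.approxPolyDP(ct,20,True)[:,0]/8.+[300,120];print(ap)
if len(ap)==4:
    cc=ap.mean(0);ang=np.arctan2(*(ap-cc).T[::-1]);c4=ap[np.argsort(ang)] # TL,TR,BR,BL
    v=np.load("v2.npy")
    def P(a,dx,dy,yw,h=5.5):
        c,s=np.cos(v[2]+yw),np.sin(v[2]+yw);ctr=np.array([v[0]+np.cos(v[2])*(-13+dx)-np.sin(v[2])*(40+dy),v[1]+np.sin(v[2])*(-13+dx)+np.cos(v[2])*(40+dy)])
        out=[]
        for x,y in((-11,25),(11,25),(11,-25),(-11,-25)):
            Y,Z=y*np.cos(a)-h*np.sin(a),y*np.sin(a)+h*np.cos(a)
            out.append(proj("wrist",[ctr[0]+c*x-s*Y,ctr[1]+s*x+c*Y,60+Z]))
        return np.array(out)
    for a in(-.25,0,.1,.15,.2,.25):
        r=least_squares(lambda p:(P(a,*p)-c4).ravel(),[0,0,0]);print(a,r.x.round(2),round(r.cost,2))
E
```

```text
[[354.125 128.625]
 [329.125 130.625]
 [325.5   182.125]
 [349.    180.375]]
-0.25 [ 0.31 -2.   -0.05] 36.3
0 [ 0.35 -1.18  0.  ] 25.54
0.1 [ 0.33 -0.81  0.03] 15.91
0.15 [ 0.32 -0.61  0.04] 11.06
0.2 [ 0.3  -0.4   0.05] 6.73
0.25 [ 0.28 -0.18  0.05] 3.42
```

The fit favours +0.25 rad, so the rocker is fully over. Next I'll press the hood shut.

jog_arm([
  [1,[0.007,0.03,0],0],
  [1,[0.014,0.06,0],0],
  [1,[0.02,0.088,0.02],0],
  [1,[0.02,0.09,0.05],0],
  [1,[0.02,0.09,0.063],0],
  [1,[0.02,0.09,0.072],0],
  [1,[0.02,0.088,0.081],0],
  [1,[0.02,0.085,0.09],0],
  [1,[0.02,0.082,0.098],0],
])

```text
time: 10.3
tool_pos: [589.5, 127.1, 139.4]
tcp_rot: [0.593, 0.805, -0.003, -0.001]
force: [-33.3, -8.3, 47.9]
finger_gap: -0.2
finger_force: 28.9
```

```bash
python3 - <<'E'
from h import *
w=shot("wrist");s=shot("side")
print(robot.observe()["tool_pos"],robot.observe()["force"])
cv2.imwrite("pics/w5.png",cv2.resize(np.hstack([w,cv2.resize(s[110:230,220:380],(512,384))])[:,:,::-1],(800,300)))
E
```

```text
[587.25489486 126.34959572 137.89767067] [-27.34030348  -6.43288311  33.7935845 ]
```

View pics/w5.png

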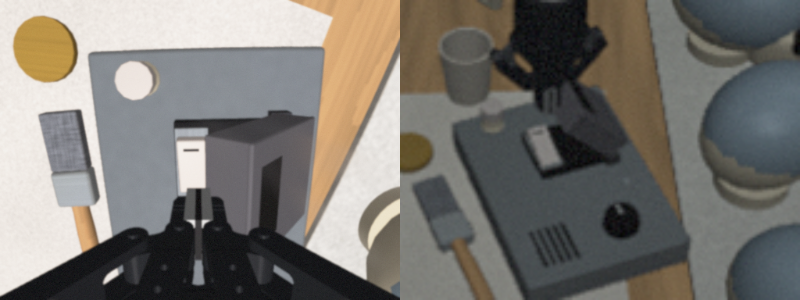

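The hood is half pushed down, but the fingertip is on the front wall near its lower lip (about (205,190)) and slipping off. I'll lift, move further over the hood, and press again.

jog_arm([
  [1,[0,0,-0.035],0],
  [1,[0,0,-0.065],0],
  [1,[0,0.028,-0.065],0],
  [1,[0,0.028,-0.065],0],
  [1,[0,0.028,-0.065],0],
  [1,[0,0.028,-0.065],0],
  [1,[0,0.028,-0.05],0],
  [1,[0,0.028,-0.042],0],
  [1,[0,0.028,-0.036],0],
  [1,[0,0.026,-0.03],0],
  [1,[0,0.026,-0.028],0],
])

```text
time: 11.32
tool_pos: [619.8, 136.3, 161.1]
tcp_rot: [0.593, 0.805, 0.001, 0.001]
force: [-2.4, 0.6, 14.5]
finger_gap: 0.6
finger_force: 6.7
```

jog_arm([
  [1,[0,-0.002,0.005],0],
  [1,[0,-0.004,0.01],0],
  [1,[0,-0.008,0.015],0],
  [1,[0,-0.012,0.02],0],
  [1,[0,-0.016,0.025],0],
  [1,[0,-0.018,0.028],0],
  [1,[0,-0.018,0.028],0],
])

```text
time: 11.9
tool_pos: [600.2, 129.7, 150.5]
tcp_rot: [0.593, 0.806, 0.002, 0.004]
force: [-32.8, -7.7, 63.4]
finger_gap: 0.1
finger_force: 34.4
```

jog_arm([
  [1,[0,0,-0.04],0],
  [1,[0,0,-0.075],0],
  [1,[0,0.03,-0.075],0],
  [1,[0,0.063,-0.075],0],
  [1,[0,0.063,-0.075],0],
  [1,[0,0.063,-0.075],0],
  [1,[0,0.063,-0.075],0],
  [1,[0,0.063,-0.055],0],
  [1,[0,0.063,-0.03],0],
  [1,[0,0.063,-0.02],0],
  [1,[0,0.063,-0.02],0],
])

```text
time: 12.82
tool_pos: [659.4, 149.1, 146.7]
tcp_rot: [0.593, 0.805, -0.002, -0.002]
force: [-0.2, 0.4, -0.6]
finger_gap: -0.1
finger_force: 0.0
```

```bash
python3 - <<'E'
from h import *
w=shot("wrist");s=shot("side")
print(robot.observe()["tool_pos"],robot.observe()["force"])
cv2.imwrite("pics/w6.png",cv2.resize(np.hstack([w,cv2.resize(s[110:230,220:380],(512,384))])[:,:,::-1],(800,300)))
E
```

```text
[661.66730579 149.42665313 150.43927331] [ 0.54922575 -0.38291514  1.17275665]
```

View pics/w6.png

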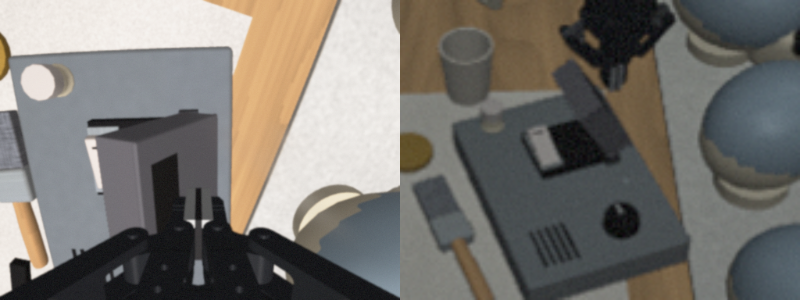

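The finger is now behind the open hood's top face (tip at about (200,195)) and touching nothing. I'll sweep the face forward and down along its arc.

jog_arm([
  [1,[0,-0.006,0],0],
  [1,[0,-0.012,0],0],
  [1,[0,-0.017,0.001],0],
  [1,[0,-0.022,0.002],0],
  [1,[0,-0.028,0.005],0],
  [1,[0,-0.035,0.008],0],
  [1,[0,-0.041,0.012],0],
  [1,[0,-0.047,0.017],0],
  [1,[0,-0.053,0.022],0],
  [1,[0,-0.053,0.022],0],
])

```text
time: 13.75
tool_pos: [612.2, 133.3, 130.5]
tcp_rot: [0.593, 0.805, 0.001, 0.002]
force: [-0.6, -0.9, 4.4]
finger_gap: 0.0
finger_force: 2.3
```

jog_arm([
  [1,[0,-0.005,0.005],0],
  [1,[0,-0.01,0.011],0],
  [1,[0,-0.017,0.017],0],
  [1,[0,-0.024,0.021],0],
  [1,[0,-0.03,0.025],0],
  [1,[0,-0.034,0.028],0],
  [1,[0,-0.034,0.031],0],
  [1,[0,-0.034,0.032],0],
  [1,[0,-0.034,0.032],0],
])

```text
time: 14.5
tool_pos: [578.4, 123.1, 96.6]
tcp_rot: [0.593, 0.805, -0.001, -0.0]
force: [-2.4, -2.4, 7.9]
finger_gap: 0.0
finger_force: 4.0
```

jog_arm([
  [1,[0,0,0.001],0],
  [1,[0,0,0.002],0],
  [1,[0,0,0.003],0],
  [1,[0,0,0.003],0],
  [1,[0,0,0.003],0],
])

```text
time: 14.92
tool_pos: [578.4, 123.2, 96.1]
tcp_rot: [0.593, 0.805, -0.001, -0.0]
force: [-6.6, -1.9, 16.2]
finger_gap: -0.3
finger_force: 8.5
```

The stop is reached: force rose with no further travel. Releasing.

jog_arm([
  [1,[0,0,-0.01],0],
  [1,[0,0,-0.04],0],
  [1,[0,0,-0.08],0],
  [1,[0,-0.02,-0.12],0],
  [1,[0,-0.05,-0.15],0],
  [1,[0,-0.06,-0.155],0],
  [1,[0,-0.06,-0.155],0],
  [1,[0,-0.06,-0.155],0],
  [1,[0,-0.06,-0.155],0],
  [1,[0,-0.06,-0.155],0],
  [1,[0,-0.06,-0.155],0],
  [1,[0,-0.06,-0.155],0],
])

```text
time: 15.92
tool_pos: [522.0, 106.0, 245.9]
tcp_rot: [0.593, 0.805, -0.001, -0.001]
force: [0.3, 0.4, -0.5]
finger_gap: -0.0
finger_force: 0.0
```

```bash
python3 - <<'E'
from h import *
w=shot("wrist");s=shot("side")
print(robot.observe()["tool_pos"],robot.observe()["force"])
cv2.imwrite("pics/w7.png",cv2.resize(np.hstack([w,cv2.resize(s[110:270,180:393],(512,384))])[:,:,::-1],(800,300)))
E
```

```text
[522.21292272 105.93602427 246.71337528] [-0.25043753 -0.20609303 -0.00586177]
```

View pics/w7.png

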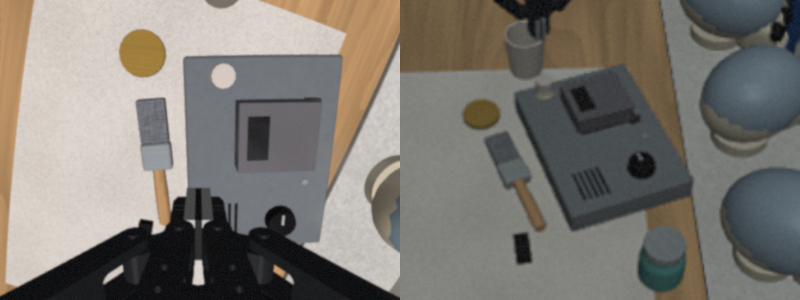

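The hood is shut (pad at (258,138)), the bystanders are where they were, and the arm is clear. Handing in.

```bash
python3 -c "
from rig import robot
print(robot.close_job())"
```

```text
the job is handed in; nothing more can be done
None
```

I popped the hood open, rocked the switch fully over and latched the hood shut again at about 16 s, then handed in; the first two closing tries jammed on the hood's front wall, with force readings up to about 63 N up and 33 N sideways at the wrist, and no verdict was shown.

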